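# Hold the log in the cam clamp at full lift

## Task

Clamp the hewn log for chiselling: take the black handle of the red cam lever, pull it straight out to its spring stop to unlock it, then swing the lever clockwise (seen from above) until it lies along the red strip, where the cam's lift is highest and the jaw presses the log hardest. Finish while still holding the handle steady there - the lever springs back if let go. Leave the log in its place and everything else on the bench alone.

Things in the scene. Friction and masses are not known exactly. Their poses are not given: they have to be found in the camera images.
- vise: the cam clamp, fixed to the table: plywood board 280 x 350 mm, top at 18 mm, with a wooden fence, a sprung jaw on a blue carriage, and a red lever turning flat about a vertical pivot bolt. Origin at table height under the middle of the handle's arc, z up; the pivot is at x 22.6, y 128 mm; the jaw closes along +y onto log and fence. Jaw, carriage, fence and log are all below 82 mm.
- pivot (a point): point on the lever's vertical turning axis, 91 mm above the table (level with grip_mid). Its axes are those of the clamp board.
- grip_mid (a point): middle of the black upright handle grip at the lever's outer end: a cylinder 28 mm across, from 65 to 118 mm above the table, this point at 91 mm on its axis; the arm beneath it is nowhere higher than 66 mm. 125 mm from the pivot axis with the handle in, 145 mm with it pulled out to the stop.
- grip: the black upright handle grip itself (28 mm across, 53 mm tall); origin at the centre of its underside. It spins freely about its own vertical axis, so a gripper holding it need not turn with the lever.
- pull_handle (a joint): how far the sprung handle is pulled out, straight away from the pivot, m: 0 in, 0.020 at the stop. Its spring pulls back with 4 N when in, 9 N at the stop. Less than 0.015 out, a brass tooth under it sits between two steel cheeks and the lever at rest cannot turn; once the lever has turned 0.35 rad the tooth is past them and the handle may slide back in.
- cam_lever (a joint): lever angle, rad: 0 at rest, growing clockwise seen from above, to 1.9. The cam's lift is highest at 1.40, where the lever lies along the red strip; before and beyond it the jaw backs off. A return spring always drives it back to 0 (2 N at the grip at first, 6.5 N at highest lift; the jaw adds at most 2 N), so it swings back if let go.
- peak_mark (a point): where the middle of the grip stands at the highest lift with the handle in: above the red strip (75 x 14 mm) on the board, 125 mm from the pivot axis, 91 mm above the table
- jaw: the clamp's sprung wooden jaw, 110 mm wide, 48 mm tall, that the cam pushes against the log
- log: hewn log lying loose on the board between jaw and fence, with a few mm of play: squared pale middle 120 x 60 x 60 mm, dark round ends 55 mm across, 250 mm long over all; origin in the middle of its underside, x along it. Leave it there; the jaw presses it against the fence.
- hammer: hammer with a wooden handle lying on the table; leave alone
- screwdriver: screwdriver with a red handle, lying on the table; leave alone
- screw_jar: glass jar with a yellow lid, 66 mm across, 85 mm tall; leave alone
- stain_can: round can 84 mm across, 100 mm tall; leave alone
- mug: blue mug, 80 mm across, 90 mm tall; leave alone
- sanding_block: cork block 110 x 65 x 35 mm; leave alone
- wedge: small pale wooden block 45 x 30 x 22 mm lying on the clamp's board beside the jaw carriage; leave alone

How it is judged:
By the outcome, as a careful person would: the job done as asked, in the order asked, and still so for the second after the job is handed in, while the arm keeps its last pose, push and grip.
It also fails if it takes over 35 s, if anything falls off the work surface, if the arm or the gripper's body presses on something with over 40 N, if the wrist force passes 120 N, or if a joint passes its speed limit or range.

## Robot

A 6-joint arm with a two-finger parallel gripper is mounted at the origin on the work surface. World frame = base frame: x ahead of the robot, y to its left, z up, the work surface at z = 0. Lengths are in m, angles in degrees, forces in N, time in s.
With the tool pointing down it reaches from about 0.375 to 0.9 m from the base axis. Payload 3.1 kg.
Tool frame: the origin (TCP) lies on the centre line of the jaws, within the pads' length; the fingertips stand 25 mm ahead of it and the grasp point (between the pads) lies 6 mm ahead of it; z points along the fingers, y is the line along which they close (so a half turn about z gives the same grasp; the last joint's range is limited). The gripper opens to 87 mm and grips with 3 to 60 N. Pads are 19 mm wide; open, the fingers measure 117 mm over their backs; the gripper's body (75 mm by 190 mm) begins 51 mm behind the grasp point.
Start: joints at [-80.014, 30.224, 82.088, -0, 67.689, -10.227], TCP at [0.216, -0.586, 0.225] pointing down, gripper open.
Joint ranges: [-176.69, 176.69], [-43.24, 126.21], [12.49, 139.97], [-82, 262], [0, 151.66], [-163.58, 163.58]. Speed limits (degrees/s): [159.86, 159.86, 180, 180, 180, 180].

## Interface

Orientations are given as a 3x3 rotation matrix whose columns are the frame's x, y, z axes.
In Python, from rig import read_state, capture, camera_params, hand_in gives the robot as it stands.
- The arm moves only by the tool apply_moves, never from a script. Its argument "rows" is a list of rows, each an object of numbers: "x", "y", "z": the shift along the tool's x, y, z in mm; "rx", "ry", "rz": the turn, a rotation vector about the tool's x, y, z in units of 6 degrees (1.0 is 6 degrees); "claw": the closure in counts, from 0 (fully open) to 255 (shut). A call has 1 to 10 rows; each row is the pose to reach, as a shift and turn from the pose commanded when the call began, along the tool's axes at that moment; what a row does not reach only later rows make up. A row lasts 1/8 s, in which the tool goes at most 62.5 mm and 10.7 degrees, less where a joint would pass 70% of its speed; a pose out of reach is approached as far as the arm can. A call with a gripper value outside its range is refused whole. The fingers move at their own pace and stop on an object; the grip force is fixed at half the most. Time passes only in rows, so rows that repeat a pose let the fingers close. It gives the time, the measured TCP pose, the force, the opening and the grip force at its end, in the units of the state.
- read_state(): the state, without advancing time (a new reading comes with each control period).
- capture(name): name is "scene" or "top" or "wrist"; returns (picture, depth): 420x560x3 uint8, red, green, blue; 420x560 float32, m along the optical axis (not along the pixel's ray), 0 where there is no reading.
- camera_params(name): a dict with "fx", "fy", "cx", "cy" (pixels), "xyz" and "orientation" of the camera in the world. Camera axes: x right, y up, looking along -z (the intrinsics and any distortion apply to the point x, -y, -z); pixel columns grow to the right and rows downward; lengths in m; the calibration is good to about 2 mm. A picture is of the moment at which its call begins: read the wrist's pose just before it. camera_params takes no time and is no camera call; for the wrist camera it gives the pose at the moment of the call.
- hand_in(): hands the job in; it is judged then, once.
The state is a dict: "time_s": time; "joint_positions": joint angles; "qvel": joint speeds; "tau": joint torques, N m; "position": TCP position; "tcp_rot": TCP orientation; "force": force on the tool from outside, world axes, zero at the start; "moment": the same for the moment, N m; "opening": opening from 0.0 (shut) to 1.0 (fully open); "grasp_force": force on a finger pad.
Only numpy, scipy, OpenCV 4.12 (cv2) and the standard library are available. Lean on these libraries where they do the work, as an engineer would, in place of code of your own. Each camera call takes 0.05 s, during which the arm holds its last target. There are 200 camera calls.

## Working session

There is one attempt and no reset: what is moved stays moved. The work goes in short steps, Python scripts to look and compute and a tool call to move; the robot and the scene stay as the last step left them, time stands still between calls to the robot, and variables do not carry over. Pictures are saved under pics/ and viewed, at most 10 in all, crops included, and the job is handed in when it is done.

Besides the shell and the picture viewer there is one more tool, called after "Call:" in YAML: its name, and indented under it one key for each argument. apply_moves: Moves the arm, as the interface text tells. Its arguments: {"type":"object","properties":{"rows":{"type":"array"}},"required":["rows"]}

```bash
mkdir -p pics
cat > h.py <<'E'
import numpy as np,cv2
from rig import *
def world(name,u,v,d,p=None):
    p=p or camera_params(name)
    u,v,d=map(np.asarray,(u,v,d))
    c=np.stack([(u-p['cx'])/p['fx']*d,-(v-p['cy'])/p['fy']*d,-d],-1)
    return c@np.array(p['orientation']).T+np.array(p['xyz'])
E
python3 - <<'E'
from h import *
for n in("scene","top"):
    im,d=capture(n); np.savez(n,im=im,d=d); cv2.imwrite(f"pics/{n}.png",im[...,::-1])
    print(n,camera_params(n))
s=read_state(); print(s['position'],s['tcp_rot'],s['time_s'])
E
```

```text
scene {'fx': 410.81098043575344, 'fy': 410.81098043575344, 'cx': 280.66141182987235, 'cy': 210.90297662405663, 'xyz': array([0.94033419, 0.59256237, 1.09117646]), 'orientation': array([[-0.84314261, -0.4265311 ,  0.32738625],
       [ 0.53749099, -0.68515315,  0.49159801],
       [ 0.01462788,  0.59045439,  0.80693844]])}
top {'fx': 416.3808503850347, 'fy': 416.3808503850347, 'cx': 278.23845043799514, 'cy': 204.00778941675446, 'xyz': array([ 0.34091468, -0.02645311,  1.35704152]), 'orientation': array([[-0.02169428,  0.98648623, -0.16240161],
       [-0.99971422, -0.01977343,  0.01343498],
       [ 0.01004219,  0.16264666,  0.98663327]])}
[ 0.21586011 -0.58586451  0.22397996] [[ 9.38399142e-01  3.45553072e-01 -3.53348526e-04]
 [ 3.45553108e-01 -9.38397321e-01  1.87538523e-03]
 [ 3.16463818e-04 -1.88196057e-03 -9.99998179e-01]] 0.1
```

View pics/top.png

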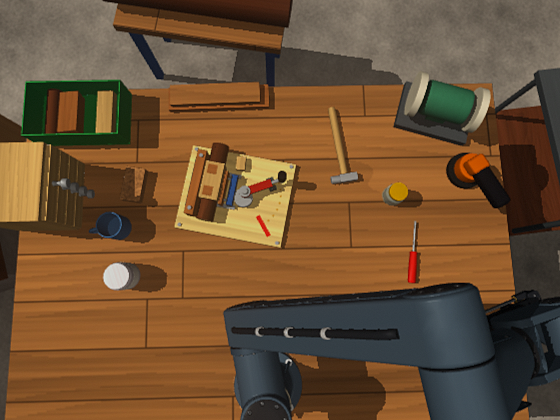

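View pics/scene.png

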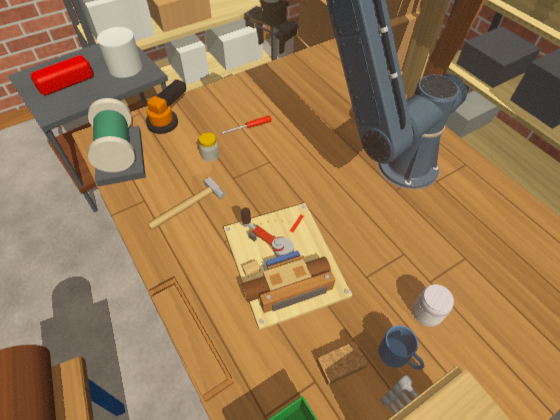

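The top view shows the black grip at (282,177), the pivot near (243,197), the red strip at (263,226) and the log at (212,185). The scene view agrees, with the grip at (246,215) and the strip at (297,223). The swing from grip to strip is clear of other objects.

```bash
cat >> h.py <<'E'
def ray(p,u,v,z):
    a=world(None,u,v,1.0,p); o=np.array(p['xyz']); r=a-o
    return o+r*((z-o[2])/r[2])
E
python3 - <<'E'
from h import *
for n,(x0,x1,y0,y1) in dict(top=(180,305,140,250),scene=(220,355,200,330)).items():
    f=np.load(n+'.npz'); im,d=f['im'],f['d']; p=camera_params(n)
    vv,uu=np.mgrid[0:420,0:560]; W=world(n,uu,vv,d,p)
    roi=np.zeros(d.shape,bool); roi[y0:y1,x0:x1]=1
    R,G,B=[im[...,i].astype(int) for i in range(3)]
    red=(roi&(R>120)&(G<70)&(B<70)).astype(np.uint8)
    k,l,st,c=cv2.connectedComponentsWithStats(red)
    for i in range(1,k):
        if st[i,4]>15:
            w=W[l==i]; z=np.median(w[:,2]); print(n,'red',st[i],c[i].round(1),'z',z.round(3),'ray',ray(p,*c[i],z).round(4))
            q=np.argwhere(l==i)[:,::-1]; b=cv2.boxPoints(cv2.minAreaRect(q.astype(np.float32)))
            for t in b: print('   ',ray(p,*t,z).round(4))
    blk=roi&(W[...,2]>.085)&(W[...,2]<.2)
    w=W[blk]; print(n,'high',len(w),w.mean(0).round(4),w.min(0).round(3),w.max(0).round(3))
    t=blk&(W[...,2]>.112); print('  top',t.sum(),W[t].mean(0).round(4))
cv2.imwrite('pics/z.png',np.hstack([cv2.resize(np.load('top.npz')['im'][140:255,170:305,::-1],(540,460),interpolation=2)]))
E
```

```text
top red [248 179  24  15 177] [260.2 185.8] z 0.063 ray [0.6134 0.0118 0.063 ]
    [0.6137 0.0505 0.063 ]
    [ 0.6367 -0.018   0.063 ]
    [ 0.6126 -0.0257  0.063 ]
    [0.5897 0.0426 0.063 ]
top red [257 216  13  20  77] [262.6 225.6] z 0.019 ray [0.4915 0.0072 0.0194]
    [0.5209 0.0291 0.0194]
    [0.5261 0.0194 0.0194]
    [ 0.4631 -0.014   0.0194]
    [ 0.458  -0.0043  0.0194]
top high 147 [0.6319 0.0614 0.1019] [ 0.524 -0.07   0.085] [0.725 0.244 0.125]
  top 66 [ 0.6337 -0.0565  0.1188]
scene red [291 216  12  16  40] [296.4 223.4] z 0.02 ray [0.4899 0.0075 0.02  ]
    [0.5192 0.019  0.02  ]
    [ 0.4603 -0.0122  0.02  ]
    [ 0.458 -0.005  0.02 ]
    [0.5169 0.0259 0.02  ]
scene red [253 226  21  19 145] [263.2 234.7] z 0.062 ray [0.6141 0.0124 0.0623]
    [ 0.635  -0.0142  0.0623]
    [ 0.6132 -0.026   0.0623]
    [0.5914 0.0419 0.0623]
    [0.6129 0.0528 0.0623]
scene high 142 [ 0.6391 -0.0027  0.1045] [ 0.541 -0.073  0.085] [0.716 0.234 0.123]
  top 62 [ 0.6341 -0.0564  0.1184]
```

View pics/z.png

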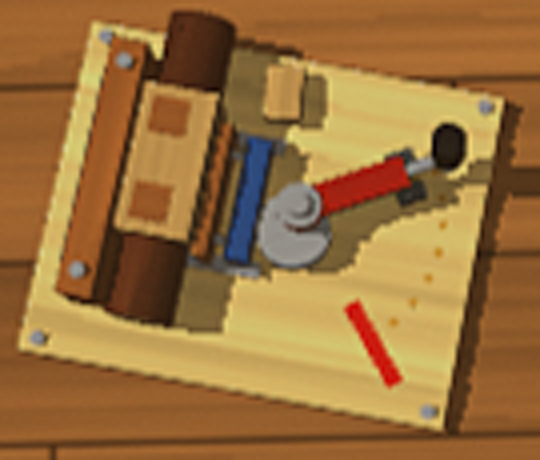

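The grip is at (0.634,-0.0565) and the pivot at about (0.596,0.0625). The strip direction is -152.3°, which puts the rest direction at about -72°. The tool's y axis already lies along the pull direction, so no turn is needed. Next I move to hover.

Call:
apply_moves:
  rows:
    - {"x": 30,"y": -18}
    - {"x": 80,"y": -48}
    - {"x": 130,"y": -80}
    - {"x": 180,"y": -110}
    - {"x": 230,"y": -140}
    - {"x": 280,"y": -171}
    - {"x": 330,"y": -202}
    - {"x": 380,"y": -232}
    - {"x": 430,"y": -263}
    - {"x": 480,"y": -294}

```text
validation failed for argument at $.ro...
```

Call:
apply_moves:
  rows:
    - {"x": 45,"y": -28}
    - {"x": 80,"y": -48,"z": 10}
    - {"x": 95,"y": -58,"z": 20}
    - {"x": 95,"y": -58,"z": 20}
    - {"x": 95,"y": -58,"z": 20}

```text
validation failed for argument at $.ro...
```

Run:
```python
from h import *
s=read_state(); p=camera_params('wrist'); im,d=capture('wrist'); cv2.imwrite('pics/w1.png',im[...,::-1])
print(s['time_s'],s['position'],s['tcp_rot'],s['force'])
vv,uu=np.mgrid[0:420,0:560]; W=world('wrist',uu,vv,d,p)
g=np.array([.634,-.0565]); near=(np.hypot(*(W[...,:2]-g).transpose(2,0,1))<.03)&(W[...,2]>.11)&(W[...,2]<.13)
print(near.sum(),uu[near].mean(),vv[near].mean(),W[near].mean(0),W[near].min(0),W[near].max(0))
np.savez('wrist',im=im,d=d,W=W)
```

```text
0.1 [ 0.21586011 -0.58586451  0.22397996] [[ 9.38399142e-01  3.45553072e-01 -3.53348526e-04]
 [ 3.45553108e-01 -9.38397321e-01  1.87538523e-03]
 [ 3.16463818e-04 -1.88196057e-03 -9.99998179e-01]] [ 0.08475799  1.04390851 -0.12765738]<stdin>:6: RuntimeWarning: Mean of empty slice.
  ret = ret.dtype.type(ret / rcount)
  ret = um.true_divide(
Traceback (most recent call last):
ValueError: zero-size array to reduction operation minimum which has no identity
```

View pics/w1.png

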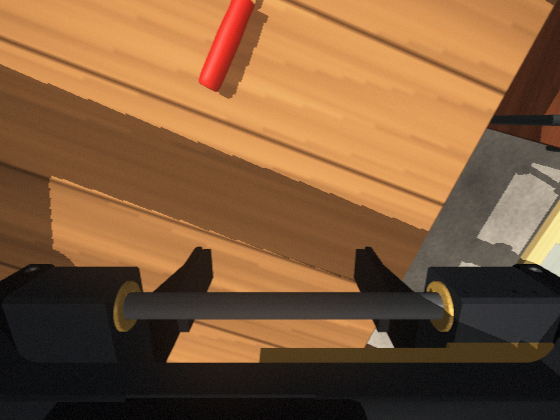

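The moves were refused because each row needs every key. This picture shows only the screwdriver at (225,45) and the fingers at the bottom. Image up is tool +x, so I will stop short in x to see the grip.

Call:
apply_moves:
  rows:
    - {"x": 30,"y": -21,"z": 0,"rx": 0,"ry": 0,"rz": 0,"claw": 0}
    - {"x": 80,"y": -56,"z": 0,"rx": 0,"ry": 0,"rz": 0,"claw": 0}
    - {"x": 130,"y": -92,"z": 0,"rx": 0,"ry": 0,"rz": 0,"claw": 0}
    - {"x": 180,"y": -127,"z": 0,"rx": 0,"ry": 0,"rz": 0,"claw": 0}
    - {"x": 230,"y": -162,"z": 0,"rx": 0,"ry": 0,"rz": 0,"claw": 0}
    - {"x": 280,"y": -197,"z": 0,"rx": 0,"ry": 0,"rz": 0,"claw": 0}
    - {"x": 330,"y": -232,"z": 0,"rx": 0,"ry": 0,"rz": 0,"claw": 0}
    - {"x": 380,"y": -267,"z": 0,"rx": 0,"ry": 0,"rz": 0,"claw": 0}
    - {"x": 430,"y": -303,"z": 0,"rx": 0,"ry": 0,"rz": 0,"claw": 0}
    - {"x": 480,"y": -338,"z": 0,"rx": 0,"ry": 0,"rz": 0,"claw": 0}

```text
time_s: 1.4
position: [0.5504, -0.1016, 0.2247]
tcp_rot: [[0.938, 0.346, -0.0], [0.346, -0.938, -0.0], [-0.0, 0.0, -1.0]]
force: [0.5, 0.2, -1.2]
opening: 0.999
grasp_force: 0.0
```

```bash
cat > look.py <<'E'
import sys
from h import *
s=read_state(); p=camera_params('wrist'); im,d=capture('wrist'); cv2.imwrite(f'pics/{sys.argv[1]}.png',im[...,::-1])
print(s['time_s'],s['position'].round(4),s['tcp_rot'].round(4).tolist(),s['force'].round(1))
vv,uu=np.mgrid[0:420,0:560]; W=world('wrist',uu,vv,d,p)
np.savez('wrist',im=im,d=d,W=W)
near=(np.hypot(W[...,0]-.634,W[...,1]+.0565)<.03)&(W[...,2]>.112)&(W[...,2]<.13)
if near.any(): print(near.sum(),uu[near].mean(),vv[near].mean(),W[near].mean(0),W[near].min(0),W[near].max(0))
E
python3 look.py w2
```

```text
1.4 [ 0.5504 -0.1016  0.2247] [[0.9384, 0.3456, -0.0002], [0.3456, -0.9384, -0.0001], [-0.0002, 0.0001, -1.0]] [ 0.5  0.2 -1.2]
851 267.2479435957697 107.14806110458284 [ 0.63298492 -0.05676287  0.11745829] [ 0.61918733 -0.07017076  0.11370194] [ 0.64630795 -0.04312352  0.12015201]
```

View pics/w2.png

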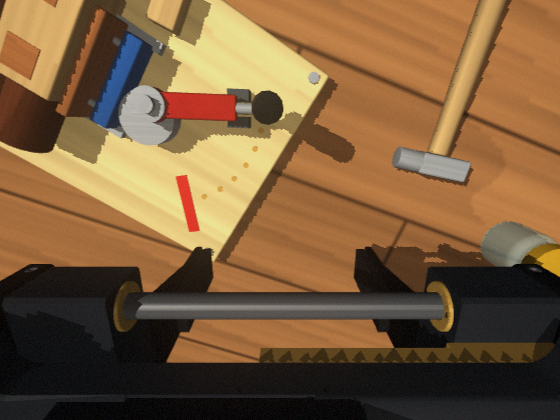

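The wrist view shows the grip at (267,107), the pivot nut near (148,103) and the strip at (187,203). It also shows the handle clear of the open fingers' way down. I'll use this close view for the pivot.

Run:
```python
from h import *
f=np.load('wrist.npz'); im,W=f['im'],f['W']
R,G,B=[im[...,i].astype(int) for i in range(3)]
k,l,st,c=cv2.connectedComponentsWithStats(((R>110)&(G<60)&(B<60)).astype(np.uint8))
D=[]
for i in range(1,k):
    if st[i,4]>300:
        w=W[l==i]; m=w[:,:2].mean(0); e=np.linalg.svd(w[:,:2]-m,full_matrices=False)[2][0]
        print(st[i],m.round(4),w[:,2].mean().round(4),e.round(3)); D.append((m,e))
(a,e),(b,g)=D[:2]; t=np.linalg.solve(np.c_[e,-g],b-a); print('intersect',a+t[0]*e)
print('nut',W[103,148],W[95:112,142:156].reshape(-1,3).mean(0))
G=np.array([.6328,-.0567])
X=np.array([.9384,.3456]);Y=np.array([.3456,-.9384])
for P in ([.596,.0625],a+t[0]*e):
    r=G-P; a0=np.arctan2(r[1],r[0]); print('P',P,np.linalg.norm(r),'rest deg',np.degrees(a0))
```

```text
[ 160   92   76   29 1796] [0.6109 0.011 ] 0.0629 [ 0.296 -0.955]
[178 176  21  55 325] [0.4808 0.0022] 0.0204 [-0.939 -0.343]
intersect [0.60005825 0.04583267]
nut [0.59638661 0.05785186 0.07283702] [0.59637236 0.05805897 0.07116104]
P [0.596, 0.0625] 0.1247512725385998 rest deg -72.84324390927722
P [0.60005825 0.04583267] 0.107633500885505 rest deg -72.29016373582853
```

Grip (0.6328,-0.0567), pivot (0.596,0.0627). The strip centre gives -152.3° and the rest angle is -72.8°, so the peak is at about -152.7°. Now I move over the grip, go down and close.

Call:
apply_moves:
  rows:
    - {"x": 45,"y": -7,"z": 0,"rx": 0,"ry": 0,"rz": 0,"claw": 0}
    - {"x": 93,"y": -14,"z": 5,"rx": 0,"ry": 0,"rz": 0,"claw": 0}
    - {"x": 93,"y": -14,"z": 45,"rx": 0,"ry": 0,"rz": 0,"claw": 0}
    - {"x": 93,"y": -14,"z": 85,"rx": 0,"ry": 0,"rz": 0,"claw": 0}
    - {"x": 93,"y": -14,"z": 115,"rx": 0,"ry": 0,"rz": 0,"claw": 0}
    - {"x": 93,"y": -14,"z": 125,"rx": 0,"ry": 0,"rz": 0,"claw": 0}
    - {"x": 93,"y": -14,"z": 125,"rx": 0,"ry": 0,"rz": 0,"claw": 0}
    - {"x": 93,"y": -14,"z": 125,"rx": 0,"ry": 0,"rz": 0,"claw": 255}
    - {"x": 93,"y": -14,"z": 125,"rx": 0,"ry": 0,"rz": 0,"claw": 255}
    - {"x": 93,"y": -14,"z": 125,"rx": 0,"ry": 0,"rz": 0,"claw": 255}

```text
time_s: 2.7
position: [0.6325, -0.0583, 0.1008]
tcp_rot: [[0.938, 0.346, 0.002], [0.346, -0.938, -0.0], [0.001, 0.001, -1.0]]
force: [-0.3, 0.3, 0.5]
opening: 0.746
grasp_force: 0.0
```

Call:
apply_moves:
  rows:
    - {"x": 0,"y": 0,"z": 0,"rx": 0,"ry": 0,"rz": 0,"claw": 255}
    - {"x": 0,"y": 0,"z": 0,"rx": 0,"ry": 0,"rz": 0,"claw": 255}
    - {"x": 0,"y": 0,"z": 0,"rx": 0,"ry": 0,"rz": 0,"claw": 255}

```text
time_s: 3.08
position: [0.632, -0.0582, 0.0998]
tcp_rot: [[0.938, 0.346, -0.0], [0.346, -0.938, 0.0], [-0.0, -0.0, -1.0]]
force: [0.0, 1.5, 0.0]
opening: 0.401
grasp_force: 0.0
```

Call:
apply_moves:
  rows:
    - {"x": 0,"y": 0,"z": 0,"rx": 0,"ry": 0,"rz": 0,"claw": 255}
    - {"x": 0,"y": 0,"z": 0,"rx": 0,"ry": 0,"rz": 0,"claw": 255}
    - {"x": 0,"y": 0,"z": 0,"rx": 0,"ry": 0,"rz": 0,"claw": 255}

```text
time_s: 3.45
position: [0.6315, -0.0573, 0.0997]
tcp_rot: [[0.938, 0.345, -0.001], [0.345, -0.938, 0.001], [-0.001, -0.002, -1.0]]
force: [-0.5, 3.9, 0.4]
opening: 0.314
grasp_force: 30.0
```

Held at 30 N. Now I pull straight out.

Call:
apply_moves:
  rows:
    - {"x": 0,"y": 4,"z": 0,"rx": 0,"ry": 0,"rz": 0,"claw": 255}
    - {"x": -0.5,"y": 9,"z": 0,"rx": 0,"ry": 0,"rz": 0,"claw": 255}
    - {"x": -0.7,"y": 14,"z": 0,"rx": 0,"ry": 0,"rz": 0,"claw": 255}
    - {"x": -1,"y": 18,"z": 0,"rx": 0,"ry": 0,"rz": 0,"claw": 255}
    - {"x": -1,"y": 20,"z": 0,"rx": 0,"ry": 0,"rz": 0,"claw": 255}
    - {"x": -1,"y": 20,"z": 0,"rx": 0,"ry": 0,"rz": 0,"claw": 255}

```text
time_s: 4.2
position: [0.6372, -0.0753, 0.0995]
tcp_rot: [[0.939, 0.345, -0.002], [0.345, -0.939, 0.004], [-0.001, -0.004, -1.0]]
force: [-1.7, 8.3, 1.3]
opening: 0.312
grasp_force: 30.0
```

Call:
apply_moves:
  rows:
    - {"x": 0,"y": 1.5,"z": 0,"rx": 0,"ry": 0,"rz": 0,"claw": 255}
    - {"x": 0,"y": 2.5,"z": 0,"rx": 0,"ry": 0,"rz": 0,"claw": 255}
    - {"x": 0,"y": 2.5,"z": 0,"rx": 0,"ry": 0,"rz": 0,"claw": 255}

```text
time_s: 4.58
position: [0.6375, -0.0768, 0.0994]
tcp_rot: [[0.939, 0.345, -0.003], [0.345, -0.939, 0.005], [-0.001, -0.006, -1.0]]
force: [-0.9, 10.7, 1.8]
opening: 0.31
grasp_force: 30.0
```

Run:
```python
from h import *
s=read_state();print(s['position'],s['force'])
P=np.array([.596,.0627]); X=np.array([.9384,.3456]);Y=np.array([.3456,-.9384])
q=s['position'][:2]-P; r0=np.linalg.norm(q); a0=np.arctan2(q[1],q[0]); print(r0,np.degrees(a0))
# path: angle from rest, radius eased after 0.45 rad
af=np.radians(-152.7); n=24
for i in range(1,n+1):
    a=a0+(af-a0)*i/n; th=a0-a
    r=.146 if th<.5 else .146-.014*min(1,(th-.5)/.6)
    w=P+r*np.array([np.cos(a),np.sin(a)])-s['position'][:2]
    print(i,round(th,3),(1e3*w@X).round(1),(1e3*w@Y).round(1))
```

```text
[ 0.63752964 -0.07677248  0.0993788 ] [-0.9454155  10.72911028  1.76519337]
0.14552417012692634 -73.41845470166786
1 0.058 -8.4 -0.3
2 0.115 -16.7 -1.6
3 0.173 -25.0 -3.3
4 0.231 -33.1 -5.5
5 0.288 -41.1 -8.2
6 0.346 -48.9 -11.3
7 0.404 -56.5 -14.9
8 0.461 -63.9 -18.9
9 0.519 -70.8 -23.7
10 0.577 -76.9 -29.6
11 0.634 -82.6 -35.7
12 0.692 -87.8 -42.2
13 0.75 -92.6 -48.9
14 0.807 -96.9 -55.8
15 0.865 -100.8 -62.9
16 0.922 -104.3 -70.1
17 0.98 -107.3 -77.4
18 1.038 -109.8 -84.8
19 1.095 -111.8 -92.3
20 1.153 -114.6 -99.4
21 1.211 -117.0 -106.7
22 1.268 -119.0 -114.0
23 1.326 -120.6 -121.4
24 1.384 -121.8 -129.0
```

The handle is at the stop, with 10.7 N exceeding the spring's 9 N. Now the swing.

Call:
apply_moves:
  rows:
    - {"x": -4,"y": 0,"z": 0,"rx": 0,"ry": 0,"rz": 0,"claw": 255}
    - {"x": -12,"y": -1,"z": 0,"rx": 0,"ry": 0,"rz": 0,"claw": 255}
    - {"x": -21,"y": -2.4,"z": 0,"rx": 0,"ry": 0,"rz": 0,"claw": 255}
    - {"x": -29,"y": -4.4,"z": 0,"rx": 0,"ry": 0,"rz": 0,"claw": 255}
    - {"x": -37,"y": -6.8,"z": 0,"rx": 0,"ry": 0,"rz": 0,"claw": 255}
    - {"x": -45,"y": -9.8,"z": 0,"rx": 0,"ry": 0,"rz": 0,"claw": 255}
    - {"x": -52.5,"y": -13,"z": 0,"rx": 0,"ry": 0,"rz": 0,"claw": 255}
    - {"x": -60,"y": -17,"z": 0,"rx": 0,"ry": 0,"rz": 0,"claw": 255}
    - {"x": -67,"y": -21,"z": 0,"rx": 0,"ry": 0,"rz": 0,"claw": 255}
    - {"x": -71,"y": -24,"z": 0,"rx": 0,"ry": 0,"rz": 0,"claw": 255}

```text
time_s: 5.82
position: [0.5667, -0.0808, 0.0998]
tcp_rot: [[0.939, 0.344, 0.006], [0.344, -0.939, 0.001], [0.006, 0.001, -1.0]]
force: [6.2, 7.8, -4.3]
opening: 0.31
grasp_force: 30.0
```

```bash
cat > plan.py <<'E'
from h import *
s=read_state();print(s['position'],s['force'],s['opening'],s['grasp_force'])
P=np.array([.596,.0627]); R=np.array(s['tcp_rot']);X=R[:2,0];Y=R[:2,1]
q=s['position'][:2]-P; r0=np.linalg.norm(q); a0=np.arctan2(q[1],q[0]); print(r0,np.degrees(a0))
af=np.radians(-152.7); n=14
for i in range(1,n+1):
    f=i/n; a=a0+(af-a0)*f; r=r0+(.132-r0)*min(1,f*1.5)
    w=P+r*np.array([np.cos(a),np.sin(a)])-s['position'][:2]
    print(i,(1e3*w@X).round(1),(1e3*w@Y).round(1))
E
python3 plan.py
```

```text
[ 0.56665723 -0.08083245  0.09977928] [ 6.19954818  7.77460292 -4.26581016] 0.30980551275062673 29.997316002845764
0.1465010655778216 -101.55394763592805
1 -6.9 -6.4
2 -13.3 -13.2
3 -19.1 -20.3
4 -24.5 -27.7
5 -29.3 -35.4
6 -33.5 -43.3
7 -37.1 -51.3
8 -40.2 -59.5
9 -42.7 -67.7
10 -45.6 -75.7
11 -48.5 -83.6
12 -50.9 -91.7
13 -52.7 -99.9
14 -54.0 -108.2
```

The lever is at about 0.5 rad and past the cheeks, so I continue.

Call:
apply_moves:
  rows:
    - {"x": -5,"y": -4.5,"z": 0,"rx": 0,"ry": 0,"rz": 0,"claw": 255}
    - {"x": -12,"y": -11.5,"z": 0,"rx": 0,"ry": 0,"rz": 0,"claw": 255}
    - {"x": -18,"y": -18.5,"z": 0,"rx": 0,"ry": 0,"rz": 0,"claw": 255}
    - {"x": -23.5,"y": -26,"z": 0,"rx": 0,"ry": 0,"rz": 0,"claw": 255}
    - {"x": -28.5,"y": -34,"z": 0,"rx": 0,"ry": 0,"rz": 0,"claw": 255}
    - {"x": -33,"y": -42,"z": 0,"rx": 0,"ry": 0,"rz": 0,"claw": 255}
    - {"x": -36.5,"y": -50,"z": 0,"rx": 0,"ry": 0,"rz": 0,"claw": 255}
    - {"x": -40,"y": -58,"z": 0,"rx": 0,"ry": 0,"rz": 0,"claw": 255}
    - {"x": -42,"y": -65,"z": 0,"rx": 0,"ry": 0,"rz": 0,"claw": 255}
    - {"x": -44,"y": -70,"z": 0,"rx": 0,"ry": 0,"rz": 0,"claw": 255}

```text
time_s: 7.08
position: [0.5056, -0.0341, 0.1001]
tcp_rot: [[0.938, 0.345, 0.015], [0.345, -0.938, -0.005], [0.012, 0.01, -1.0]]
force: [9.7, -2.1, -12.4]
opening: 0.312
grasp_force: 30.0
```

```bash
python3 plan.py
```

```text
[ 0.50559235 -0.0341491   0.10014468] [  9.66112683  -2.08565711 -12.35123148] 0.31218612041633587 29.992975294589996
0.1324888349494449 -133.02985846511834
1 -1.4 -2.9
2 -2.7 -5.9
3 -3.9 -8.9
4 -5.1 -11.9
5 -6.2 -15.0
6 -7.2 -18.1
7 -8.1 -21.2
8 -9.0 -24.3
9 -9.7 -27.5
10 -10.5 -30.6
11 -11.1 -33.8
12 -11.7 -37.0
13 -12.2 -40.2
14 -12.7 -43.4
```

A downward pull of 12 N has built up, so I'll drop the tool about 1 mm while finishing the arc.

Call:
apply_moves:
  rows:
    - {"x": -1.4,"y": -3,"z": 0.5,"rx": 0,"ry": 0,"rz": 0,"claw": 255}
    - {"x": -3.9,"y": -9,"z": 1,"rx": 0,"ry": 0,"rz": 0,"claw": 255}
    - {"x": -6.2,"y": -15,"z": 1,"rx": 0,"ry": 0,"rz": 0,"claw": 255}
    - {"x": -8.1,"y": -21,"z": 1,"rx": 0,"ry": 0,"rz": 0,"claw": 255}
    - {"x": -9.7,"y": -27,"z": 1,"rx": 0,"ry": 0,"rz": 0,"claw": 255}
    - {"x": -11.1,"y": -33,"z": 1,"rx": 0,"ry": 0,"rz": 0,"claw": 255}
    - {"x": -12,"y": -38,"z": 1,"rx": 0,"ry": 0,"rz": 0,"claw": 255}
    - {"x": -12.5,"y": -41,"z": 1,"rx": 0,"ry": 0,"rz": 0,"claw": 255}
    - {"x": -12.5,"y": -41,"z": 1,"rx": 0,"ry": 0,"rz": 0,"claw": 255}

```text
time_s: 8.2
position: [0.4807, -0.0009, 0.0999]
tcp_rot: [[0.938, 0.346, 0.016], [0.346, -0.938, -0.007], [0.013, 0.012, -1.0]]
force: [9.6, -4.9, -7.0]
opening: 0.315
grasp_force: 30.0
```

```bash
python3 plan.py | head -2
python3 - <<'E'
from h import *
im,d=capture('scene'); cv2.imwrite('pics/s2.png',cv2.resize(im[180:330,200:380,::-1],(720,600),interpolation=2))
n='scene';p=camera_params(n);vv,uu=np.mgrid[0:420,0:560];W=world(n,uu,vv,d,p)
R,G,B=[im[...,i].astype(int) for i in range(3)]
m=(R>100)&(G<70)&(B<70)&(abs(uu-290)<70)&(vv>190)&(vv<300)
for lo,hi in((.01,.03),(.055,.07)):
    k=m&(W[...,2]>lo)&(W[...,2]<hi); w=W[k]
    if len(w)>5:
        c=w[:,:2].mean(0); e=np.linalg.svd(w[:,:2]-c,full_matrices=False)[2][0]; print(lo,len(w),c,e,np.degrees(np.arctan2(c[1]-.0627,c[0]-.596)),np.degrees(np.arctan2(e[1],e[0])))
E
```

```text
[ 0.48072184 -0.00088374  0.09985336] [ 9.6262044  -4.93684207 -6.96417774] 0.31464769054992425 30.001450181007385
0.13165084939565072 -151.12027752735028
0.01 19 [0.48395129 0.00513341] [0.8851035  0.46539423] -152.80753411753923 27.7357392406205
0.055 71 [0.54712548 0.0383296 ] [0.80290107 0.59611229] -153.49768579391076 36.59196564227197
```

View pics/s2.png

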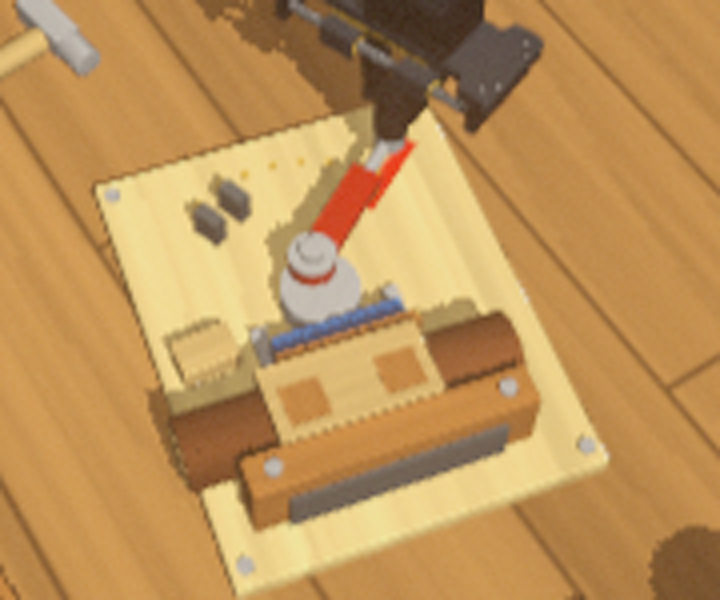

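The picture shows the lever at (340,200) almost over the red strip at (395,175), with the log seated. The lever is at -151.1° and the goal is about -152.9°, roughly 4 mm more.

Call:
apply_moves:
  rows:
    - {"x": -0.3,"y": -2,"z": 0.5,"rx": 0,"ry": 0,"rz": 0,"claw": 255}
    - {"x": -0.6,"y": -4.3,"z": 1,"rx": 0,"ry": 0,"rz": 0,"claw": 255}
    - {"x": -0.6,"y": -4.3,"z": 1,"rx": 0,"ry": 0,"rz": 0,"claw": 255}
    - {"x": -0.6,"y": -4.3,"z": 1,"rx": 0,"ry": 0,"rz": 0,"claw": 255}
    - {"x": -0.6,"y": -4.3,"z": 1,"rx": 0,"ry": 0,"rz": 0,"claw": 255}

```text
time_s: 8.88
position: [0.4797, 0.0025, 0.0996]
tcp_rot: [[0.938, 0.346, 0.019], [0.346, -0.938, -0.007], [0.015, 0.013, -1.0]]
force: [8.5, -5.2, -1.8]
opening: 0.315
grasp_force: 30.0
```

```bash
python3 plan.py | head -2
python3 - <<'E'
from h import *
im,d=capture('wrist'); cv2.imwrite('pics/w3.png',im[...,::-1])
E
```

```text
[0.47968731 0.0025267  0.09958997] [ 8.46947788 -5.19476241 -1.80531562] 0.314823173373737 30.011809766292572
0.13095597169822426 -152.64563092496795
```

View pics/w3.png

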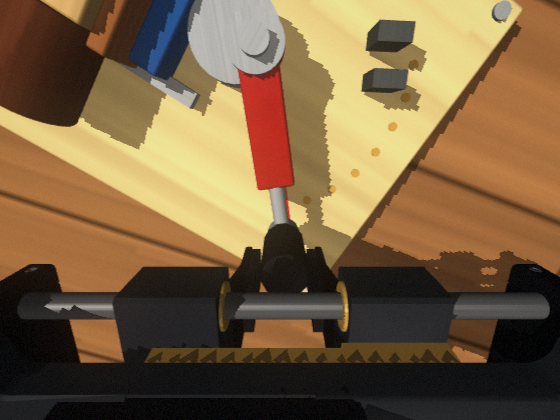

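The wrist view shows the grip held at (285,250) and the arm (265,130) covering the strip, with only a sliver of red at (289,210). One quick check of the arm's axis before handing in.

Run:
```python
from h import *
p=camera_params('wrist'); im,d=capture('wrist')
R,G,B=[im[...,i].astype(int) for i in range(3)]
k,l,st,c=cv2.connectedComponentsWithStats(((R>110)&(G<60)&(B<60)).astype(np.uint8))
i=1+np.argmax(st[1:,4]); v,u=np.nonzero(l==i)
for a,b in((80,185),):
    E=np.array([ray(p,u[v==y].mean(),y,.063)[:2] for y in range(a,b)])
    c=E.mean(0); e=np.linalg.svd(E-c)[2][0]; print(c,np.degrees(np.arctan2(e[1],e[0])), np.degrees(np.arctan2(*(c-[.596,.0627])[::-1])))
```

```text
[0.54757073 0.03753021] -151.93530088517156 -152.53807938841126
```

```bash
python3 -c "
from rig import *
print(hand_in())"
```

```text
the job is handed in; nothing more can be done
None
```

I handed the job in at about 9 s: handle pulled to its stop, lever swung clockwise to about 1.39 rad (measured; highest lift is at 1.40) along the red strip and still held there at 30 N, with the log still in its place in the pictures.

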